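# Jack up the tool cabinet's front and hold it

### The arm

A 7-joint arm with a two-finger parallel gripper is mounted at the origin on a cart in front of the work surface, level with it; the furniture and walls round the work are solid. World frame = base frame: x ahead of the robot, y to its left, z up, the work surface at z = 0. Lengths are in m, angles in rad, forces in N, time in s.
With the tool pointing down it reaches from about 0.4 to 0.9 m from the base axis. Payload 5.5 kg.
Tool frame: the origin (TCP) lies midway between the tips of the shut fingers; the grasp point (between the pads) lies 19 mm behind it (bot.grasp_offset is the distance from the TCP to the grasp point, in m); z points along the fingers, y is the line along which they close (so a half turn about z gives the same grasp; the last joint's range is limited). The gripper opens to 85 mm and grips with 20 to 120 N. Pads are 22 mm wide; open, the fingers measure 114 mm over their backs; the gripper's body (76 mm by 85 mm) begins 54 mm behind the grasp point. The pads swing forward as they close: fully open they stand 13 mm farther back than shut.
Start: joints at [1.383, 0.501, -0.427, 1.55, 0.221, 1.138, -0.21], TCP at [0.283, -0.585, 0.231] pointing down, gripper open.
Joint ranges: [-2.88, 2.88], [-0.31, 2.03], [-1.54, 1.56], [0.2, 2.42], [-1.41, 4.55], [0.19, 2.02], [-2.57, 2.57]. Speed limits (rad/s): [2.57, 2.57, 3.14, 3.14, 3.14, 3.14, 3.14].

### API

Orientations are given as a 3x3 rotation matrix whose columns are the frame's x, y, z axes.
In Python, from station import bot gives the robot as it stands.
- The arm moves only by the tool arm_command, never from a script. Its argument "rows" is one flat list of numbers, 5 for each row, row after row: the opening, from -1 (shut) to 1 (fully open), then the shift along the world's x, y, z in units of 50 mm (1.0 is 50 mm), then the turn about the world's z in units of 8 degrees (1.0 is 8 degrees). In form: [jaw, dx, dy, dz, twist, jaw, dx, dy, dz, twist, ...]. A call has 1 to 20 rows; each row is the pose to reach, as a shift and turn from the pose commanded when the call began; what a row does not reach only later rows make up. A row lasts 1/8 s, in which the tool goes at most 62.5 mm and 10.7 degrees, less where a joint would pass 70% of its speed; a pose out of reach is approached as far as the arm can. A call with a gripper value outside its range is refused whole. The fingers move at their own pace and stop on an object; the grip force is fixed at half the most. Time passes only in rows, so rows that repeat a pose let the fingers close. It gives the time, the measured TCP pose, the force and the opening at its end, in the units of the state.
- bot.get_state(): the state, without advancing time (a new reading comes with each control period).
- bot.read_camera(name): name is "scene" or "top" or "wrist"; returns a dict with "pixels" (400x640x3 uint8, blue, green, red), "fx", "fy", "cx", "cy" (pixels), "R" (3x3) and "t" (3): a world point X has camera coordinates R X + t. Camera axes: x right, y down, z forward; pixel columns grow to the right and rows downward; lengths in m; the calibration is good to about 2 mm. A picture is of the moment at which its call begins. There is no depth.
- bot.finish_job(): hands the job in, once; it reports no verdict.
The state is a dict: "t": time; "joint_pos": joint angles; "dq": joint speeds; "joint_efforts": joint torques, N m; "tool_pos": TCP position; "orientation": TCP orientation; "wrist_force": force on the tool from outside, world axes, zero at the start; "ft_torque": the same for the moment, N m; "grip_width": finger opening in m.
Only numpy, scipy, OpenCV 4.12 (cv2) and the standard library are available. Lean on these libraries where they do the work, as an engineer would, in place of code of your own. Each camera call takes 0.05 s, during which the arm holds its last target. There are 200 camera calls.

### The job

I need to slip packing under the front feet of the small grey tool cabinet. Push its open drawer fully home until it seats, set the lever jack flat on the bench with its saddle centred under the marked lift pad on the cabinet's front tongue, then pump the handle all the way down so the cabinet's front comes up on the jack. Finish holding the handle fully down with the gripper, so that the cabinet stays raised, and leave the tape roll, wire spool and tin where they are.

Things in the scene. Friction and masses are not known exactly. Their poses are not given: they have to be found in the camera images.
- cabinet: Small grey two-tier tool cabinet, 150 deep (x) x 200 wide (y) x 150 mm high. Origin on the bench under the middle of its front face; +x points into it, away from the robot. Hinged on its rear feet (135 mm behind the front, 9 mm up): the front lifts with about 20 N at the pad, but pushing the drawer with over 25 N tips it too. Its origin stays put.
- lift_pad (a point): Underside centre of the lift pad, a steel disc 32 mm across under a dark steel tongue (44 mm wide, round end, sticking out 67 mm) in the middle of the cabinet's front below the drawer. The pad is 45 mm before the front, its underside 65 mm above the bench at the start, tongue top 79 mm. A round boss (18 mm across, top at 83 mm) with a cross marks it from above.
- kit_drawer (a joint): Opening of the upper drawer, m: 0 fully home at its stop, grows as it comes out towards the robot (up to 0.11). About 1 N of friction; a spring roller catch some 10 mm before home needs about 5 N and then seats it at 0. Opened, it overhangs the tongue.
- drawer_pull (a point): Middle of the outer face of the drawer's pull, a lip 70 mm wide (118.5 to 132.5 mm above the bench) standing 14 mm out from the drawer front, which is 186 mm wide and 94 to 142 mm above the bench. The drawer closes along the cabinet's +x.
- jack: Loose lever jack, about 1.1 kg. Origin under it on the bench; +x runs from handle to saddle. Dark base plate 90 mm wide, 12 mm thick, x = -122 to +78 mm. Grey pump body, to grip from above: 40 mm wide along y, x = -30 to +15 mm, up to z = 75 mm (small screw to 78 mm). Saddle axis at x = +55 mm, y = 0.
- saddle (a point): Centre of the top of the saddle, a steel disc 36 mm across: 55 mm over the jack's underside with the handle up (so 10 mm clear below the lift pad), rising 26 mm over the full handle stroke.
- pump_handle (a joint): Handle of the jack, rad: 0 up (spring returned, rising 35 degrees towards the jack's -x), 0.70 fully down at its stop. Raises the saddle by 37 mm per rad; springs back up when let go. Pushing it down takes 2 to 4 N at the grip while free and about 11 N when it carries the cabinet.
- handle_grip (a point): Centre of the black cross-bar grip at the handle's end, 16 mm thick, 76 mm long along the jack's y. It swings on a 105 mm arc about the handle's hinge at x = -36, z = 65 mm in the jack's frame: from 125 mm above the bench (x = -122 mm), up, to 56 mm (x = -141 mm), down.
- tape_roll: Bystander: loose black tape roll lying flat, 62 mm across, 18 mm high; origin under its centre.
- wire_spool: Bystander: loose upright wire spool, 65 mm across, 50 mm high; origin under its centre.
- tin: Bystander: loose round open tin, 67 mm across, 22 mm high; origin under its centre.

How it is judged:
By the outcome, as a careful person would: the job done as asked, in the order asked, and still so for the second after the job is handed in, while the arm keeps its last pose, push and grip.
It also fails if it takes over 61 s, if anything falls off the work surface, if the arm or the gripper's body presses on something with over 40 N, if the wrist force passes 120 N, or if a joint passes its speed limit or range.

## Working session

There is one attempt and no reset: what is moved stays moved. The work goes in short steps, Python scripts to look and compute and a tool call to move; the robot and the scene stay as the last step left them, time stands still between calls to the robot, and variables do not carry over. Pictures are saved under pics/ and viewed, on a budget of 10 in all, crops included, one or two more only if the job needs it, and the job is handed in when it is done.

Besides the shell and the picture viewer there is one more tool, called after "Request:" by a JSON object that holds its "method" and its "body", one argument or row to a line. arm_command: Moves the arm, as the interface text tells. Its arguments: {"type":"object","properties":{"rows":{"type":"array","items":{"type":"number"}}},"required":["rows"]}

```bash
mkdir -p pics; cat > h.py <<'E'
import numpy as np, cv2
from station import bot
def shot(cam,name):
    c=bot.read_camera(cam); cv2.imwrite(f'pics/{name}.png',c['pixels']); np.savez(f'pics/{name}.npz',**{k:np.array(c[k]) for k in('fx','fy','cx','cy','R','t')}); return c
def load(name): return dict(np.load(f'pics/{name}.npz'))
def ray(c,u,v,z):
    R,t=np.array(c['R']),np.array(c['t']); d=R.T@np.array([(u-c['cx'])/c['fx'],(v-c['cy'])/c['fy'],1]); o=-R.T@t
    return o+d*(z-o[2])/d[2]
def proj(c,X):
    p=np.array(c['R'])@np.array(X)+np.array(c['t']); return c['fx']*p[0]/p[2]+c['cx'],c['fy']*p[1]/p[2]+c['cy']
E
python3 - <<'E'
from h import *
a=shot('top','top0');shot('scene','scene0')
s=bot.get_state();print({k:np.round(s[k],3) for k in('t','tool_pos','orientation','wrist_force','grip_width')})
print(np.round(-a['R'].T@a['t'],3),np.round(a['R'],2))
E
```

```text
{'t': np.float64(0.1), 'tool_pos': array([ 0.283, -0.585,  0.23 ]), 'orientation': array([[ 0.9  ,  0.436, -0.001],
       [ 0.436, -0.9  ,  0.002],
       [ 0.   , -0.002, -1.   ]]), 'wrist_force': array([ 0.336, -0.407,  0.524]), 'grip_width': np.float64(0.085)}
[ 0.404 -0.02   1.046] [[ 0.03 -1.   -0.02]
 [-0.99 -0.02 -0.13]
 [ 0.13  0.02 -0.99]]
```

View pics/top0.png

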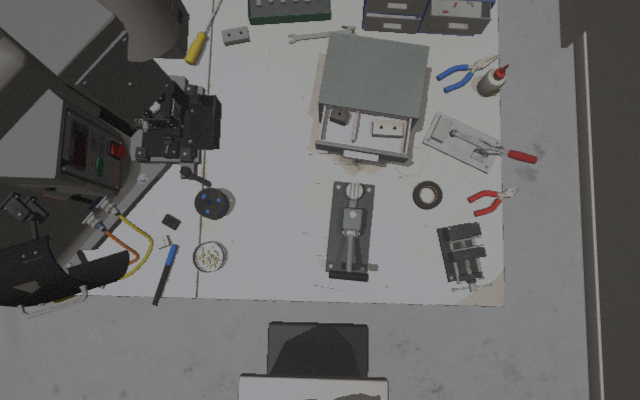

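View pics/scene0.png

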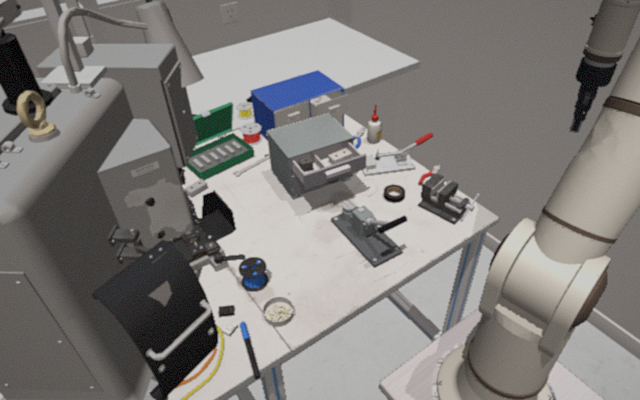

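Top view: cabinet top face spans about (329,35)-(428,47)-(420,117)-(319,102), the open drawer's pull is near (360,155). The jack has its saddle at (354,190) and grip at (349,275). Tape is at (428,195), spool at (212,204), tin at (209,256). I'll enlarge a crop for exact corners.

```bash
python3 - <<'E'
from h import *
im=cv2.imread('pics/top0.png')[25:290,305:440]
im=cv2.resize(cv2.rotate(im,cv2.ROTATE_90_COUNTERCLOCKWISE),None,fx=3,fy=3,interpolation=cv2.INTER_CUBIC)
cv2.imwrite('pics/crop0.png',cv2.convertScaleAbs(im,alpha=1.5))
c=load('top0')
for n,u,v,z in [('cBL',329,35,.15),('cBR',428,47,.15),('cFR',420,117,.15),('cFL',319,102,.15),('pull',360,157,.1325),('saddle',354,190,.055),('grip',349,275,.125),('tape',428,195,.018),('spool',212,204,.05),('tin',209,256,.02)]: print(n,np.round(ray(c,u,v,z),3))
E
```

```text
cBL [ 0.847 -0.017  0.15 ]
cBR [ 0.825 -0.214  0.15 ]
cFR [ 0.682 -0.198  0.15 ]
cFL [ 0.708 -0.     0.15 ]
pull [ 0.603 -0.083  0.133]
saddle [ 0.549 -0.077  0.055]
grip [ 0.373 -0.066  0.125]
tape [ 0.547 -0.241  0.018]
spool [0.512 0.224 0.05 ]
tin [0.402 0.232 0.02 ]
```

View pics/crop0.png

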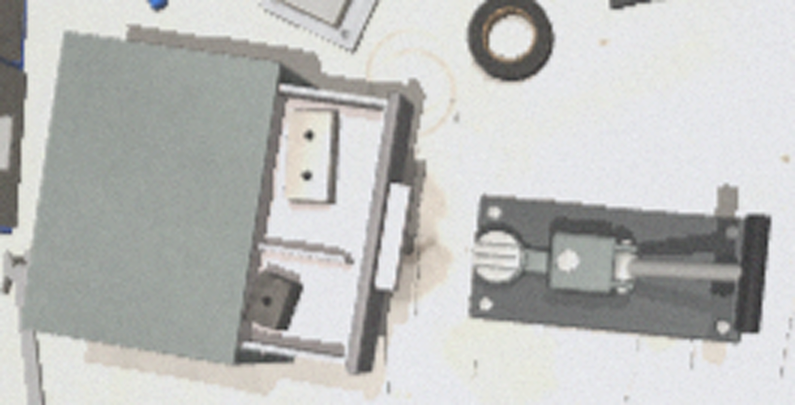

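```bash
cat > m.py <<'E'
from h import *
c=load('top0')
P=lambda x,y,z:ray(c,439-y/3+.0,25+x/3,z)
BR,FR,FL,BL=[P(*p,.15)[:2] for p in((65,32),(280,62),(236,363),(20,328))]
print(np.linalg.norm(BR-FR),np.linalg.norm(FR-FL),np.linalg.norm(BL-FL))
y=FL-FR+BL-BR; x=BR-FR+BL-FL
a1=np.arctan2(-y[0],y[1]);a2=np.arctan2(x[1],x[0]);print('yaw',np.degrees([a1,a2]))
yaw=(a1*4+a2*3)/7 ; ex=np.array([np.cos(yaw),np.sin(yaw)]);ey=np.array([-ex[1],ex[0]])
ctr=(BR+FR+FL+BL)/4; o=ctr-.075*ex; print('origin',o,'pad',o-.045*ex,np.degrees(yaw))
p1,p2=P(407,183,.1325)[:2],P(385,291,.1325)[:2]; m=(p1+p2)/2
print('pull',m,'rel',(m-o)@ex,(m-o)@ey,np.linalg.norm(p1-p2))
s=P(497,257,.055)[:2];k=P(569,260,.078)[:2];g=P(756,273,.133)[:2]
print('saddle',s,'screw',k,'grip',g,np.linalg.norm(s-g))
B=[P(*q,.012)[:2] for q in((483,196),(470,316))];print('base front',B,np.mean(B,0))
d=s-g;print('jyaw sg',np.degrees(np.arctan2(d[1],d[0])),'front',np.degrees(np.arctan2(-(B[1]-B[0])[0],(B[1]-B[0])[1])))
E
python3 m.py
```

```text
0.14858734367545148 0.1979514423984495 0.15089862947018007
yaw [-7.77234017 -7.60613179]
origin [ 0.69152083 -0.09638849] pad [ 0.6469267  -0.09035824] -7.7011080035595665
pull [ 0.60333587 -0.08338443] rel -0.08913219012064207 0.0010695108490744235 0.07222551565967623
saddle [ 0.54725064 -0.07574675] screw [ 0.49405305 -0.07318631] grip [ 0.36947188 -0.06382614] 0.1781779705187193
base front [array([ 0.56492828, -0.12290643]), array([ 0.57261524, -0.03430962])] [ 0.56877176 -0.07860803]
jyaw sg -3.8361121718331543 front -4.958754683318987
```

Measurements agree with the given sizes: top face 150x198 mm, saddle-to-grip 178 mm, drawer open about 75 mm. I'll move the shut fingers to a point in front of the pull.

Request:
{"method": "arm_command", "body": {
  "rows": [-1, 0.5, 1, 0, -0.5, -1, 1.1, 2, 0, -1, -1, 1.6, 3, 0, -1.5, -1, 2.2, 4, 0, -2, -1, 2.7, 5, 0, -2.5, -1, 3.2, 6, 0, -3, -1, 3.8, 7, 0, -3.5, -1, 4.3, 8, 0, -3.8, -1, 4.9, 9, 0, -4, -1, 5.3, 9.8, 0, -4.2, -1, 5.45, 10.16, 0, -4.2, -1, 5.45, 10.16, -0.8, -4.2, -1, 5.45, 10.16, -1.6, -4.2, -1, 5.45, 10.16, -2.3, -4.2, -1, 5.45, 10.16, -2.5, -4.2, -1, 5.45, 10.16, -2.5, -4.2]
}}

```text
t: 2.1
tool_pos: [0.5555, -0.0769, 0.1061]
orientation: [[0.991, -0.135, -0.001], [-0.135, -0.991, 0.0], [-0.001, -0.0, -1.0]]
wrist_force: [0.5, -0.1, 1.0]
grip_width: 0.0
```

Request:
{"method": "arm_command", "body": {
  "rows": [-1, 0.3, -0.04, 0, 0, -1, 0.6, -0.08, 0, 0, -1, 0.8, -0.108, 0, 0, -1, 1.0, -0.135, 0, 0, -1, 1.2, -0.162, 0, 0, -1, 1.4, -0.19, 0, 0, -1, 1.6, -0.216, 0, 0, -1, 1.75, -0.236, 0, 0, -1, 1.88, -0.254, 0, 0, -1, 1.88, -0.254, 0, 0]
}}

```text
t: 3.35
tool_pos: [0.6505, -0.0896, 0.1063]
orientation: [[0.991, -0.135, 0.001], [-0.135, -0.991, 0.0], [0.001, -0.0, -1.0]]
wrist_force: [0.8, 0.4, -0.8]
grip_width: -0.0002
```

Request:
{"method": "arm_command", "body": {
  "rows": [-1, 0.05, -0.007, 0, 0, -1, 0.1, -0.0135, 0, 0, -1, 0.14, -0.019, 0, 0, -1, 0.18, -0.024, 0, 0, -1, 0.22, -0.03, 0, 0, -1, 0.22, -0.03, 0, 0]
}}

```text
t: 4.1
tool_pos: [0.6606, -0.0911, 0.1062]
orientation: [[0.991, -0.135, -0.0], [-0.135, -0.991, 0.0], [-0.0, -0.0, -1.0]]
wrist_force: [-2.1, 0.8, 1.3]
grip_width: -0.0002
```

Request:
{"method": "arm_command", "body": {
  "rows": [-1, 0.02, -0.003, 0, 0, -1, 0.04, -0.0054, 0, 0, -1, 0.06, -0.008, 0, 0, -1, 0.08, -0.011, 0, 0, -1, 0.08, -0.011, 0, 0]
}}

```text
t: 4.72
tool_pos: [0.6651, -0.0919, 0.1063]
orientation: [[0.991, -0.135, 0.001], [-0.135, -0.991, -0.0], [0.001, -0.0, -1.0]]
wrist_force: [-0.7, 0.2, -0.5]
grip_width: -0.0002
```

Request:
{"method": "arm_command", "body": {
  "rows": [-1, 0.02, -0.003, 0, 0, -1, 0.04, -0.0054, 0, 0, -1, 0.04, -0.0054, 0, 0]
}}

```text
t: 5.1
tool_pos: [0.6671, -0.0923, 0.1064]
orientation: [[0.991, -0.135, 0.001], [-0.135, -0.991, -0.0], [0.001, 0.0, -1.0]]
wrist_force: [-0.4, 0.0, -0.1]
grip_width: -0.0
```

Request:
{"method": "arm_command", "body": {
  "rows": [-1, 0.02, -0.003, 0, 0, -1, 0.04, -0.0054, 0, 0, -1, 0.04, -0.0054, 0, 0]
}}

```text
t: 5.48
tool_pos: [0.6688, -0.0926, 0.1064]
orientation: [[0.991, -0.135, 0.0], [-0.135, -0.991, -0.0], [0.0, 0.0, -1.0]]
wrist_force: [-0.6, -0.2, 0.0]
grip_width: -0.0002
```

Request:
{"method": "arm_command", "body": {
  "rows": [-1, 0.02, -0.003, 0, 0, -1, 0.04, -0.0054, 0, 0, -1, 0.04, -0.0054, 0, 0]
}}

```text
t: 5.85
tool_pos: [0.6688, -0.0926, 0.1063]
orientation: [[0.991, -0.135, -0.004], [-0.135, -0.991, -0.0], [-0.004, 0.001, -1.0]]
wrist_force: [-8.6, 1.4, 5.0]
grip_width: 0.0001
```

Drawer met its stop: 8.6 N with the TCP no longer advancing, at the expected place. I'll back off and look.

Request:
{"method": "arm_command", "body": {
  "rows": [-1, -0.4, 0.054, 0, 0, -1, -1, 0.135, 0, 0, -1, -1.4, 0.19, 0.8, 0, 0, -2, 0.27, 1.6, 0, 1, -2.5, 0.3, 2.4, 0, 1, -2.7, 0.34, 3, 0, 1, -2.7, 0.34, 3, 0, 1, -2.7, 0.34, 3, 0]
}}

```text
t: 6.85
tool_pos: [0.536, -0.076, 0.2561]
orientation: [[0.991, -0.136, 0.001], [-0.136, -0.991, -0.0], [0.001, 0.0, -1.0]]
wrist_force: [0.6, 0.0, 0.4]
grip_width: 0.0853
```

```bash
python3 - <<'E'
from h import *
w=shot('wrist','w1');t=shot('top','top1')
im=cv2.rotate(t['pixels'][25:290,305:440],cv2.ROTATE_90_COUNTERCLOCKWISE)
im=cv2.resize(im,(600,306)); 
cv2.imwrite('pics/v1.png',np.vstack([cv2.resize(w['pixels'][60:],(600,294*600//600)) if 0 else cv2.resize(w['pixels'],(470,294)).__class__(w['pixels'][:0].shape) if 0 else cv2.copyMakeBorder(cv2.resize(w['pixels'],(470,294)),0,0,0,130,0),im]))
E
```

```text
(no output)
```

View pics/v1.png

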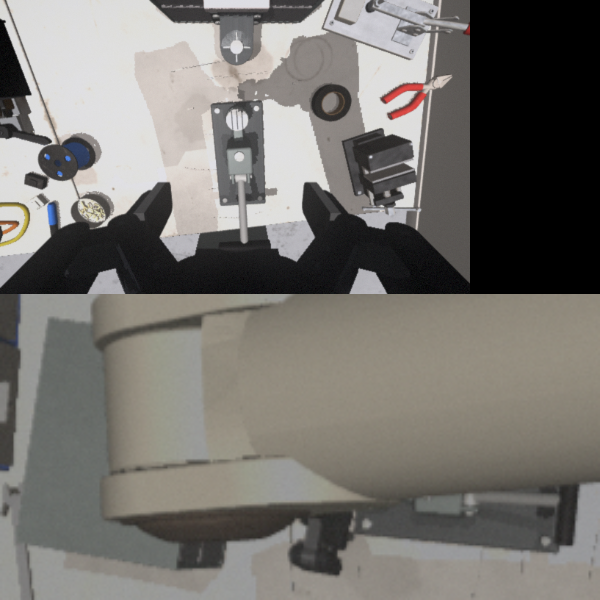

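Wrist view: drawer is closed, the boss cross is near (321,64) full-size px, saddle (323,165), screw (325,214). I'll take centroids and cast them to their heights.

```bash
python3 - <<'E'
from h import *
c=load('w1');im=cv2.imread('pics/w1.png');g=cv2.cvtColor(im,cv2.COLOR_BGR2GRAY)
def blob(u,v,r,th):
    s=g[v-r:v+r,u-r:u+r]; n,l,st,ce=cv2.connectedComponentsWithStats((s>th).astype(np.uint8))
    i=min(range(1,n),key=lambda i:np.hypot(*(ce[i]-r))+(st[i,4]<20)*99); return ce[i]+[u-r,v-r],st[i]
for n,u,v,r,z,th in(('boss',321,64,22,.083,170),('saddle',323,165,20,.055,170),('screw',325,214,9,.078,175)):
    p,s=blob(u,v,r,th); print(n,p,s,np.round(ray(c,*p,z),4))
cv2.imwrite('pics/v2.png',cv2.resize(im[10:290,250:400],None,fx=2.1,fy=2.1,interpolation=cv2.INTER_CUBIC))
E
```

```text
boss [320.8030303   63.36363636] [  5   2  27  40 330] [ 0.6496 -0.0896  0.083 ]
saddle [319.29684211 164.05894737] [  5   4  22  33 475] [ 0.5482 -0.0736  0.055 ]
screw [325.31884058 213.20289855] [  3   2  14  13 138] [ 0.4962 -0.0734  0.078 ]
```

View pics/v2.png

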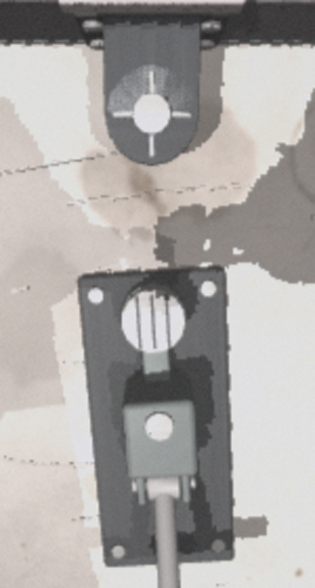

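```bash
python3 - <<'E'
from h import *
c=load('w1')
for n,x,y,z in(('boss',152,114,.083),('sad',153,320,.055),('screw',159,427,.078),('fl',79,275,.012),('fr',228,267,.012),('rl',107,565,.012),('rr',233,558,.012),('bodyL',129,475,.075),('bodyR',195,475,.075),('bFL',125,404,.075),('bFR',193,402,.075)): print(n,np.round(ray(c,250+x/2.1,10+y/2.1,z),4))
E
```

```text
boss [ 0.6485 -0.091   0.083 ]
sad [ 0.5495 -0.0779  0.055 ]
screw [ 0.496  -0.0738  0.078 ]
fl [ 0.5754 -0.0366  0.012 ]
fr [ 0.5679 -0.1258  0.012 ]
rl [ 0.3784 -0.0226  0.012 ]
rr [ 0.372 -0.109  0.012]
bodyL [ 0.4695 -0.0536  0.075 ]
bodyR [ 0.4645 -0.0896  0.075 ]
bFL [ 0.5103 -0.0574  0.075 ]
bFR [ 0.5064 -0.0935  0.075 ]
```

Pad, by both views, is at (0.648,-0.091). Jack: saddle (0.549,-0.0775), yaw -4.6°. Grasping the body now.

Request:
{"method": "arm_command", "body": {
  "rows": [1, -0.5, 0.03, -0.8, 0.2, 1, -0.98, 0.07, -1.6, 0.4, 1, -0.98, 0.07, -2.4, 0.4, 1, -0.98, 0.07, -3.1, 0.4, 1, -0.98, 0.07, -3.7, 0.4, 1, -0.98, 0.07, -4.2, 0.4, 1, -0.98, 0.07, -4.44, 0.4, 1, -0.98, 0.07, -4.44, 0.4]
}}

```text
t: 7.95
tool_pos: [0.4859, -0.0717, 0.0332]
orientation: [[0.997, -0.079, -0.002], [-0.079, -0.997, 0.001], [-0.002, -0.001, -1.0]]
wrist_force: [0.5, 0.5, 0.7]
grip_width: 0.0857
```

Request:
{"method": "arm_command", "body": {
  "rows": [-1, 0, 0, 0, 0, -1, 0, 0, 0, 0, -1, 0, 0, 0, 0, -1, 0, 0, 0, 0, -1, 0, 0, 0, 0, -1, 0, 0, 0, 0, -1, 0, 0, 0, 0, -1, 0, 0, 0, 0]
}}

```text
t: 8.95
tool_pos: [0.4875, -0.0727, 0.0354]
orientation: [[0.997, -0.08, 0.002], [-0.08, -0.997, -0.001], [0.002, 0.001, -1.0]]
wrist_force: [-0.2, -1.2, 5.2]
grip_width: 0.0395
```

Request:
{"method": "arm_command", "body": {
  "rows": [-1, 0, 0, 0.05, 0, -1, 0, 0, 0.1, 0, -1, 0.2, -0.02, 0.1, -0.1, -1, 0.5, -0.05, 0.1, -0.2, -1, 0.8, -0.08, 0.1, -0.3, -1, 1.0, -0.1, 0.1, -0.4, -1, 1.0, -0.1, 0.1, -0.4]
}}

```text
t: 9.82
tool_pos: [0.538, -0.077, 0.0393]
orientation: [[0.991, -0.135, 0.001], [-0.135, -0.991, 0.0], [0.001, -0.0, -1.0]]
wrist_force: [0.2, 1.1, -9.9]
grip_width: 0.0395
```

```bash
python3 - <<'E'
from h import *
im=shot('scene','s1')['pixels']
cv2.imwrite('pics/v3.png',cv2.resize(im[100:290,230:450],None,fx=3,fy=3,interpolation=cv2.INTER_CUBIC))
E
```

```text
(no output)
```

View pics/v3.png

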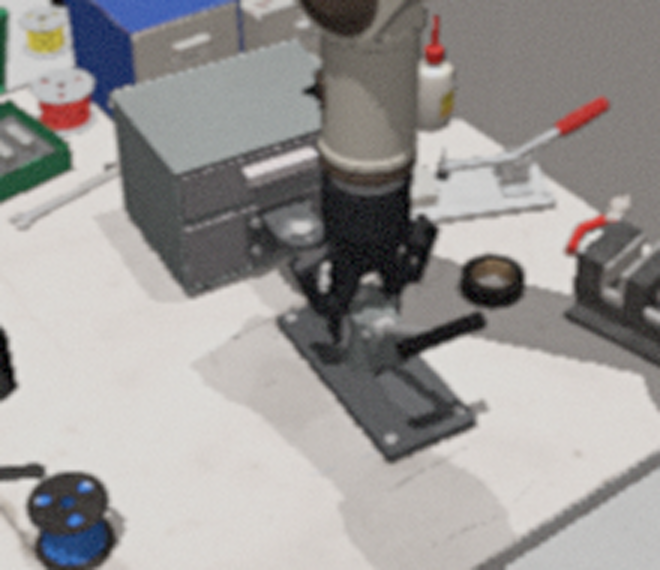

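The jack is lifted about 4 mm and level, the drawer is shut, and the bystanders are clear. Continue under the pad and set down.

Request:
{"method": "arm_command", "body": {
  "rows": [-1, 0.3, -0.035, 0, 0, -1, 0.6, -0.07, 0, 0, -1, 0.85, -0.095, 0, 0, -1, 0.98, -0.108, 0, 0, -1, 0.98, -0.108, 0, 0, -1, 0.98, -0.108, -0.05, 0, -1, 0.98, -0.108, -0.1, 0, -1, 0.98, -0.108, -0.12, 0, -1, 0.98, -0.108, -0.12, 0]
}}

```text
t: 11.0
tool_pos: [0.5849, -0.0825, 0.0354]
orientation: [[0.991, -0.135, -0.001], [-0.135, -0.991, -0.001], [-0.001, 0.001, -1.0]]
wrist_force: [-9.2, 1.1, 11.0]
grip_width: 0.0397
```

```bash
python3 - <<'E'
from h import *
w=shot('wrist','w2');s=shot('scene','s2')
a=cv2.resize(w['pixels'],(640,400))[:260]
b=cv2.resize(s['pixels'][130:240,270:430],(490,337),interpolation=cv2.INTER_CUBIC)
cv2.imwrite('pics/v4.png',np.vstack([a,cv2.copyMakeBorder(b,0,0,0,150,0)]))
print(np.round(proj(w,(.648,-.0907,.083)),1),np.round(proj(w,(.648,-.0907,.055)),1))
E
```

```text
[323.  137.4] [322.7 131.1]
```

View pics/v4.png

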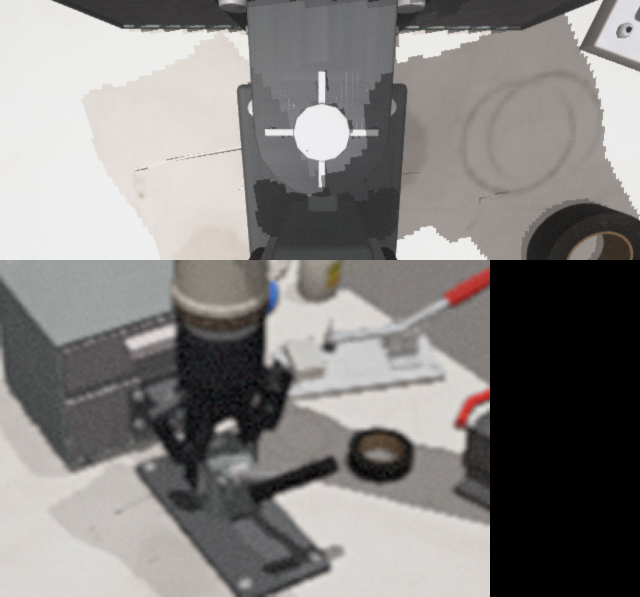

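```bash
python3 - <<'E'
from h import *
w=load('w2')
b=ray(w,321.5,132.5,.083);l=ray(w,239,86,.012);r=ray(w,405,86,.012);m=(l+r)/2
y=(l-r)[:2];n=np.array([y[1],-y[0]])/np.hypot(*y)
print('boss',b,'front',l,r,np.hypot(*y),'yaw',np.degrees(np.arctan2(n[1],n[0])),'saddle',m[:2]-.023*n, 'diff',b[:2]-m[:2]+.023*n)
p=np.array([.5849,-.0825])+.0617*np.array([.991,-.135]);print('kin saddle',p)
E
```

```text
boss [ 0.64953843 -0.09045563  0.083     ] front [ 0.67337488 -0.0508087   0.012     ] [ 0.66180638 -0.13543502  0.012     ] 0.08541337229082015 yaw -7.784142974374473 saddle [ 0.64480257 -0.09000671] diff [ 0.00473586 -0.00044892]
kin saddle [ 0.6460447 -0.0908295]
```

Tool view puts the saddle 3–4 mm short of the boss. Lift slightly, nudge forward, set down.

Request:
{"method": "arm_command", "body": {
  "rows": [-1, 0, 0, 0.06, 0, -1, 0, 0, 0.1, 0, -1, 0.04, -0.005, 0.1, 0, -1, 0.04, -0.005, 0.1, 0]
}}

```text
t: 11.6
tool_pos: [0.5878, -0.0828, 0.0379]
orientation: [[0.991, -0.135, -0.0], [-0.135, -0.991, 0.0], [-0.0, -0.0, -1.0]]
wrist_force: [-0.4, -0.0, -9.6]
grip_width: 0.0392
```

Request:
{"method": "arm_command", "body": {
  "rows": [-1, 0.02, -0.003, -0.02, 0, -1, 0.02, -0.003, -0.04, 0, -1, 0.02, -0.003, -0.06, 0, -1, 0.02, -0.003, -0.06, 0]
}}

```text
t: 12.1
tool_pos: [0.5887, -0.0828, 0.0355]
orientation: [[0.991, -0.135, -0.0], [-0.135, -0.991, -0.0], [-0.0, 0.0, -1.0]]
wrist_force: [-1.1, 0.1, -6.8]
grip_width: 0.0392
```

```bash
python3 - <<'E'
from h import *
w=shot('wrist','w3');g=cv2.cvtColor(w['pixels'],cv2.COLOR_BGR2GRAY)
cv2.imwrite('pics/v5.png',cv2.convertScaleAbs(cv2.resize(w['pixels'][50:250,200:440],None,fx=3,fy=3,interpolation=cv2.INTER_CUBIC),alpha=1.6))
E
```

```text
(no output)
```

View pics/v5.png

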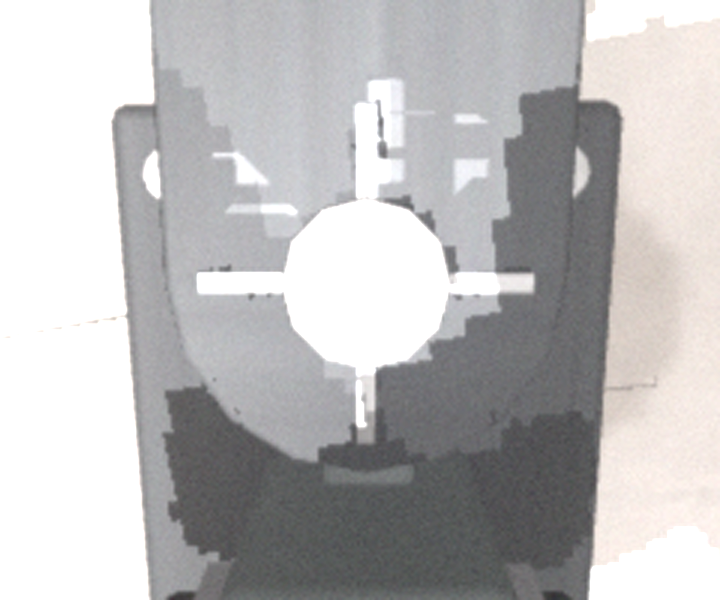

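```bash
python3 - <<'E'
from h import *
w=load('w3')
b=ray(w,322,144.3,.083);n=np.array([.991,-.135]);l=ray(w,237.7,86,.012);r=ray(w,407.3,86,.012);f=(ray(w,245,84.7,.012)+ray(w,400,84.7,.012))/2
print('boss',b,np.hypot(*(l-r)[:2]),'saddle',f[:2]-.023*n,'mid',(l+r)[:2]/2, 'yaw l-r',np.degrees(np.arctan2(-(l-r)[0],(l-r)[1])))
E
```

```text
boss [ 0.64962751 -0.09055008  0.083     ] 0.08733699123727168 saddle [ 0.64913594 -0.09069115] mid [ 0.67130581 -0.09371206] yaw l-r -7.787440829120327
```

Saddle and boss now agree to 0.5 mm. Set down fully, release, rise, and move above the grip bar with fingers shut.

Request:
{"method": "arm_command", "body": {
  "rows": [-1, 0, 0, -0.03, 0, -1, 0, 0, -0.03, 0, -0.3, 0, 0, -0.03, 0, 1, 0, 0, -0.03, 0, 1, 0, 0, -0.03, 0, 1, 0, 0, -0.03, 0, 1, 0, 0, 0.3, 0, 1, 0, 0, 1, 0, 1, 0, 0, 2, 0, 1, 0, 0, 3, 0, 1, 0, 0, 3.5, 0, -1, -0.5, 0.06, 3.5, 0, -1, -1.3, 0.18, 3.5, 0, -1, -2, 0.28, 3.5, 0, -1, -2.3, 0.32, 3.5, 0, -1, -2.3, 0.32, 3.5, 0, -1, -2.3, 0.32, 3.5, 0]
}}

```text
t: 14.28
tool_pos: [0.4753, -0.0671, 0.211]
orientation: [[0.991, -0.135, 0.002], [-0.135, -0.991, -0.0], [0.002, -0.0, -1.0]]
wrist_force: [0.4, -0.1, -0.3]
grip_width: 0.0001
```

```bash
python3 - <<'E'
from h import *
w=shot('wrist','w4')
cv2.imwrite('pics/v6.png',w['pixels'])
for n,p in(('boss',(.6496,-.0905,.083)),('sad',(.6493,-.0906,.055)),('screw',(.5964,-.0834,.078)),('gripbar',(.474,-.0667,.125))): print(n,np.round(proj(w,p),1))
E
```

```text
boss [322.4 -32.6]
sad [322.6 -17.3]
screw [322.6  46.2]
gripbar [322.7 205.7]
```

View pics/v6.png

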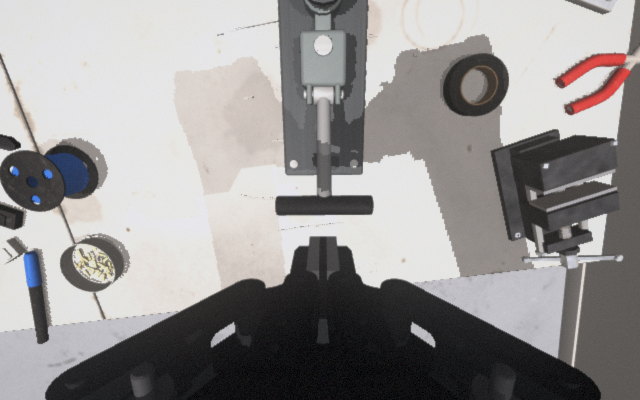

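Handle bar sits at (324,205) and screw at (323,45), both as predicted, so the jack stayed put on release. Pump down along the arc.

Request:
{"method": "arm_command", "body": {
  "rows": [-1, 0, 0, -0.6, 0, -1, 0, 0, -1.2, 0, -1, 0, 0, -1.5, 0, -1, -0.05, 0.007, -1.65, 0, -1, -0.14, 0.018, -1.8, 0, -1, -0.21, 0.028, -1.92, 0, -1, -0.26, 0.035, -2.05, 0, -1, -0.3, 0.04, -2.15, 0, -1, -0.33, 0.044, -2.25, 0, -1, -0.35, 0.047, -2.35, 0, -1, -0.35, 0.047, -2.4, 0, -1, -0.35, 0.047, -2.4, 0]
}}

```text
t: 15.82
tool_pos: [0.455, -0.0643, 0.0906]
orientation: [[0.991, -0.135, -0.002], [-0.135, -0.991, -0.001], [-0.002, 0.001, -1.0]]
wrist_force: [-7.1, 2.9, 13.6]
grip_width: 0.0
```

Request:
{"method": "arm_command", "body": {
  "rows": [-1, -0.01, 0.002, -0.08, 0, -1, -0.02, 0.003, -0.16, 0, -1, -0.03, 0.004, -0.24, 0, -1, -0.03, 0.004, -0.32, 0, -1, -0.03, 0.004, -0.4, 0, -1, -0.03, 0.004, -0.48, 0, -1, -0.02, 0.003, -0.52, 0, -1, -0.02, 0.003, -0.52, 0]
}}

```text
t: 16.82
tool_pos: [0.4526, -0.0641, 0.064]
orientation: [[0.991, -0.135, -0.005], [-0.135, -0.991, -0.0], [-0.005, 0.001, -1.0]]
wrist_force: [-8.0, 2.1, 12.3]
grip_width: 0.0001
```

Request:
{"method": "arm_command", "body": {
  "rows": [-1, 0, 0, -0.03, 0, -1, 0, 0, -0.06, 0, -1, 0, 0, -0.06, 0]
}}

```text
t: 17.2
tool_pos: [0.4528, -0.0641, 0.0621]
orientation: [[0.991, -0.135, -0.004], [-0.135, -0.991, -0.001], [-0.004, 0.002, -1.0]]
wrist_force: [-12.6, 2.4, 25.1]
grip_width: 0.0003
```

Request:
{"method": "arm_command", "body": {
  "rows": [-1, -0.02, 0.003, 0, 0, -1, -0.03, 0.004, 0, 0, -1, -0.03, 0.004, 0, 0]
}}

```text
t: 17.58
tool_pos: [0.4528, -0.0641, 0.0624]
orientation: [[0.991, -0.135, -0.001], [-0.135, -0.991, -0.001], [-0.001, 0.001, -1.0]]
wrist_force: [-10.3, 2.1, 23.3]
grip_width: -0.0001
```

```bash
python3 - <<'E'
from h import *
w=shot('wrist','w5');s=shot('scene','s5')
b=cv2.resize(s['pixels'][100:270,240:450],(494,400),interpolation=cv2.INTER_CUBIC)
cv2.imwrite('pics/v7.png',np.vstack([w['pixels'][:200,70:570],cv2.copyMakeBorder(b,0,0,0,6,0)]))
for n,p in(('boss0',(.6496,-.0905,.083)),('boss+16',(.6496,-.0905,.099)),('screw',(.5964,-.0834,.078))): print(n,np.round(proj(w,p),1))
st=bot.get_state();print(st['wrist_force'],st['tool_pos'])
E
```

```text
boss0 [ 322.6 -384.8]
boss+16 [ 322.8 -500.7]
screw [ 323.1 -119.2]
[-8.95680282  1.50469352 22.45121154] [ 0.45280427 -0.06409626  0.06237985]
```

View pics/v7.png

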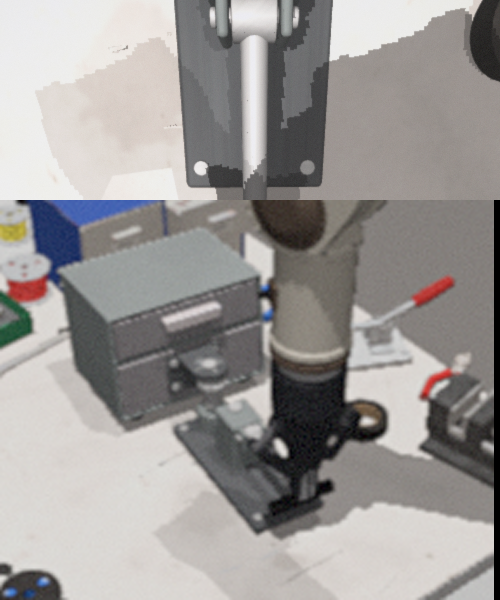

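Scene: the cabinet's front is tilted up on the saddle, the drawer stays shut, and the bar is down under the fingers. Top-front-left corner is at about (290,162) in the full image. I'll check that numerically.

```bash
python3 - <<'E'
from h import *
w=load('w5');s=load('s5');n=np.array([.991,-.135]);e=np.array([.135,.991])
l=ray(w,258,185.5,.012);r=ray(w,392,185.5,.012);m=(l+r)[:2]/2;print('saddle from rear edge',m+.177*n,np.hypot(*(l-r)[:2]))
o=np.array([.6496,-.0905])+.045*n;a=np.arcsin(16/180)
for lab,t in(('down',0),('up',a)):
    def T(x,z): dx,dz=x-.135,z-.009; return .135+dx*np.cos(t)+dz*np.sin(t), .009-dx*np.sin(t)+dz*np.cos(t)
    for nm,x,y,z in(('topFL',0,.1,.15),('botFL',0,.1,.009),('boss',-.045,0,.083)):
        X,Z=T(x,z);print(lab,nm,np.round(proj(s,[*(o+n*X+e*y),Z]),1))
for f in('s2','s5'):
    g=cv2.imread(f'pics/{f}.png'); 
A,B=[cv2.cvtColor(cv2.imread(f'pics/{f}.png'),cv2.COLOR_BGR2GRAY)[150:200,262:300] for f in('s1','s5')]
res=cv2.matchTemplate(B,A[12:38,8:30],cv2.TM_CCOEFF_NORMED);_,v,_,loc=cv2.minMaxLoc(res);print('shift s1->s5',loc[0]-8,loc[1]-12,v)
E
```

```text
saddle from rear edge [ 0.65161622 -0.09248177] 0.08784312274531138
down topFL [287.3 156.8]
down botFL [290.9 197.5]
down boss [329.3 174.5]
up topFL [284.9 150.7]
up botFL [290.5 194.1]
up boss [327.9 168.5]
shift s1->s5 0 0 0.9832323789596558
```

```bash
python3 - <<'E'
from h import *
A,B=[cv2.cvtColor(cv2.imread(f'pics/{f}.png'),cv2.COLOR_BGR2GRAY) for f in('s1','s5')]
pts=np.float32([[291,159],[293,197],[270,137],[328,113],[316,155],[300,160],[329,175],[280,190],[200,90],[396,193]]).reshape(-1,1,2)
q,st,er=cv2.calcOpticalFlowPyrLK(A,B,pts,None,winSize=(13,13),maxLevel=2)
for p,d,s,e in zip(pts[:,0],(q-pts)[:,0],st,er):print(p,np.round(d,1),s,e)
a=cv2.resize(A[105:215,255:355],None,fx=4,fy=4,interpolation=cv2.INTER_CUBIC);b=cv2.resize(B[105:215,255:355],None,fx=4,fy=4,interpolation=cv2.INTER_CUBIC)
cv2.imwrite('pics/v8.png',cv2.convertScaleAbs(np.hstack([a,b])[:, :800],alpha=1.5))
E
```

```text
[291. 159.] [-2.7 -6.2] [1] [7.654401]
[293. 197.] [ 0.4 -0.9] [1] [8.705991]
[270. 137.] [-1.5 -2.1] [1] [9.799002]
[328. 113.] [ 8.  -1.4] [1] [20.625925]
[316. 155.] [ 66.8 -22.6] [1] [40.459873]
[300. 160.] [-6.6 -4.8] [1] [9.863351]
[329. 175.] [20.2 11.9] [1] [60.268307]
[280. 190.] [2.  1.8] [1] [2.899963]
[200.  90.] [-2.5  1.1] [1] [0.98650146]
[396. 193.] [1.3 0.7] [1] [21.124445]
```

View pics/v8.png

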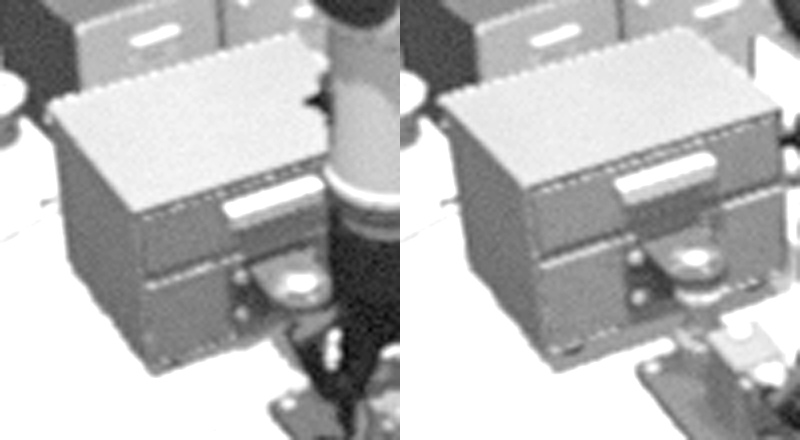

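Lift is confirmed: the front corner moved (-2.7,-6.2) px against (-2.4,-6.1) predicted for the full stroke, with the saddle under the pad and the drawer shut. Handing in.

```bash
python3 - <<'E'
from station import bot
s=bot.get_state();print(s['t'],s['tool_pos'],s['wrist_force']);print(bot.finish_job())
E
```

```text
17.675 [ 0.45280427 -0.06409626  0.06237985] [-8.95680282  1.50469352 22.45121154]
the job is handed in; nothing more can be done
None
```

The cabinet's front is up on the jack, and the job is handed in at 17.7 s. The shut fingers are holding the handle down on its stop with about 22 N.

- **Drawer:** I pushed it home until it met its stop, at about 9 N. It stayed shut through the lift.
- **Jack position:** I set it flat with the saddle about 0.5 mm from the pad centre after one 4 mm correction. After pumping, a rougher check put the saddle about 2–3 mm from the pad's starting position. That is near the error of that view, but a small creep of the jack is possible.
- **Lift:** the cabinet's front corner moved (-2.7, -6.2) px in the scene camera, against (-2.4, -6.1) predicted for the full stroke. An automatic image match had first reported no movement; the tracked corner and the enlarged before-and-after picture showed that result was wrong.
- **Sideways force:** about 9 N of sideways push remains at the handle, and it was falling when I handed in.
- **Bystanders:** the arm never came near the tape roll, wire spool or tin, but I did not measure their positions again at the end.

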